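# Lay the tall rack bracket on its back against the stop

## Task

Tip the tall steel rack bracket over by pushing it with the fingers, so that its upright goes down flat on the bench on the side away from its foot plate; let it down gently, bracing it all the way, never letting it fall and never lifting it off the bench. Leave it lying there with its base pushed back snug and square against both wooden stop blocks, and leave everything else on the bench where it is.

Things in the scene. Friction and masses are not known exactly. Their poses are not given: they have to be found in the camera images.
- bracket: The tall L-shaped steel bracket, loose, about 0.45 kg. Origin (heel): middle of the upright's lower edge on the side away from the foot plate; it tips about this edge. At the start z is up, x level, away from the foot plate: the way to tip. In mm: upright x -20..0, y -30..30, z 0..170; foot plate x -105..-20, y -30..30, z 0..6; base cross bar x -6..0, y -62..62, z 0..20. Lying, x points down.
- bracket_top (a point): Middle of the tall bracket's top edge, side away from the foot plate: (0, 0, 170) mm in its frame. The centre of mass is at about x -17, z 70: once tipped by about 0.24 rad the bracket falls by itself unless the foot plate, which swings up behind, is held back.
- bracket_toe (a point): Middle of the free lower edge of the tall bracket's foot plate: (-105, 0, 0) mm in its frame. With the bracket lying, the foot plate stands up, this edge 105 mm above the bench.
- stop: Two dark wooden blocks fixed to the bench, one each side of the tall bracket's foot plate. Origin: on the bench midway between them, in the plane of their front faces; x level, the way the bracket tips. Each block: x -35..0, y 38..70 or -70..-38, z 0..25 mm. The ends of the cross bar stand up to 10 mm in front of these faces; once it lies, its underside faces them.
- short_bracket: A shorter bracket of the same kind standing nearby, 90 mm tall, foot plate reaching 75 mm back; leave alone. Origin and axes as for the tall one.
- cheese_a: Small round cheese, 84 mm across, 45 high; origin at the centre of its underside; leave alone.
- cheese_b: Another such cheese; leave alone.
- cheese_c: Another such cheese, beyond where the bracket's top comes down; leave alone.
- jar: Jar with a lid, 60 mm across, 85 high; origin at the centre of its underside; leave alone.
- brush: Hand brush lying on the bench; leave alone.

How it is judged:
By the outcome, as a careful person would: the job done as asked, in the order asked, and still so for the second after the job is handed in, with the robot touching nothing.
It also fails if it takes over 64 s, if anything falls off the work surface, if the arm or the gripper's body presses on something with over 40 N, if the wrist force passes 120 N, or if a joint passes its speed limit or range.

## Robot

A 6-joint arm with a two-finger parallel gripper is mounted at the origin on the work surface. World frame = base frame: x ahead of the robot, y to its left, z up, the work surface at z = 0. Lengths are in mm, angles in degrees, forces in N, time in s.
With the tool pointing down it reaches from about 300 to 850 mm from the base axis. Payload 4.2 kg.
Tool frame: the origin (TCP) lies on the centre line of the jaws, within the pads' length; the fingertips stand env.nose_length ahead of it and the grasp point (between the pads) lies 2 mm behind it (env.nose_length is the distance from the TCP to the fingertips, in mm); z points along the fingers, y is the direction in which the jaws open and shut (so a half turn about z gives the same grasp; the last joint's range is limited). The gripper opens to 91 mm and grips with 3 to 60 N. Pads are 32 mm wide; open, the fingers measure 118 mm over their backs; the gripper's body (76 mm by 178 mm) begins 60 mm behind the grasp point.
Start: joints at [-64.286, 18.312, 89.639, -0, 72.044, -1.146], TCP at [259.799, -512.977, 230.976] pointing down, gripper open.
Joint ranges: [-177.97, 177.97], [-48.28, 115.42], [12.27, 149.76], [-77.06, 257.06], [2.81, 150.46], [-146.56, 146.56]. Speed limits (degrees/s): [147.25, 147.25, 180, 180, 180, 180].

## Interface

Orientations are given as [roll, pitch, yaw] about the fixed x, y, z axes, in that order (R = Rz(yaw) Ry(pitch) Rx(roll)).
In Python, from workcell import env gives the robot as it stands. The module is installed in compiled form; this text tells all that it offers.
- The arm moves only by the tool jog_arm, never from a script. Its argument "deltas" is a list that holds one entry, the list of rows, each a list of 5 numbers: the shift along the tool's x, y, z in m, then the turn about the tool's z in degrees, then the finger opening in m, from 0 to 0.0912. A call has 1 to 20 rows; each row is the pose to reach, as a shift and turn from the pose commanded when the call began, along the tool's axes at that moment; what a row does not reach only later rows make up. A row lasts 1/12 s, in which the tool goes at most 41.7 mm and 7.16 degrees, less where a joint would pass 70% of its speed; a pose out of reach is approached as far as the arm can. A call with a gripper value outside its range is refused whole. The fingers move at their own pace and stop on an object; "grip_force" is the grip in N (left out, the last holds). Time passes only in rows, so rows that repeat a pose let the fingers close. It gives the time, the measured TCP pose, the force and the opening at its end, in the units of the state.
- env.state(): the state, without advancing time (a new reading comes with each control period).
- env.grab_frame(name): name is "scene" or "side" or "wrist"; returns the picture (384x512x3 uint8, red, green, blue); there is no depth.
- env.camera_params(name): a dict with "fx", "fy", "cx", "cy" (pixels), "xyz" and "orientation" of the camera in the world. Camera axes: x right, y down, z forward; pixel columns grow to the right and rows downward; lengths in mm; the calibration is good to about 2 mm. A picture is of the moment at which its call begins: read the wrist's pose just before it. camera_params takes no time and is no camera call; for the wrist camera it gives the pose at the moment of the call.
- env.job_done(): hands the job in, once; it reports no verdict.
Trained networks look in the newest picture that a camera, given by its name, has taken for a name from the list of things; names that differ only in an ending like _2 or _b are one class to them, and where a whole thing is asked for, a point or a joint stands for the part that bears it (a point fixed in the world has none). Each returns a list of dicts, best first, with "conf" (0 to 1); they miss things now and then, are a little off and sometimes report something else, mostly with a low value. They report only what shows in the picture. A call takes as long as a camera call.
- env.look_for(camera, label): "xyz" ([x, y, z] in mm, in world coordinates, good to about 4 mm: the middle of the surface that is visible of it).
The state is a dict: "time_s": time; "qpos": joint angles; "qvel": joint speeds; "effort": joint torques, N m; "ee_pos": TCP position; "ee_rot": TCP orientation; "force": force on the tool from outside, world axes, zero at the start; "torque": the same for the moment, N m; "gripper_width": finger opening in mm.
Only numpy, scipy, OpenCV 4.12 (cv2) and the standard library are available. Lean on these libraries where they do the work, as an engineer would, in place of code of your own. Each camera call takes 0.05 s, during which the arm holds its last target.

## Working session

There is one attempt and no reset: what is moved stays moved. The work goes in short steps, Python scripts to look and compute and a tool call to move; the robot and the scene stay as the last step left them, time stands still between calls to the robot, and variables do not carry over. Pictures are saved under pics/ and viewed, and the job is handed in when it is done.

Besides the shell and the picture viewer there is one more tool, called after "Request:" as name([rows], argument=value, ...), one row to a line, values as JSON. jog_arm: Moves the arm, as the interface text tells. Its arguments: {"type":"object","properties":{"deltas":{"type":"array"},"grip_force":{"type":"number"}},"required":["deltas"]}

```bash
mkdir -p pics; ls
python3 - <<'E'
from workcell import env
import cv2
print(env.state()); print(env.nose_length)
for n in ["scene","side","wrist"]:
    im=env.grab_frame(n); cv2.imwrite(f"pics/a_{n}.png",im[:,:,::-1]); print(n,env.camera_params(n))
for n in ["scene","side"]:
  for l in ["bracket","bracket_top","bracket_toe","stop","short_bracket","cheese_a","jar","brush"]:
    print(n,l,[([round(v) for v in d["xyz"]],round(d["conf"],2)) for d in env.look_for(n,l)])
E
```

```text
pics
{'time_s': 0.0, 'qpos': array([-6.42853345e+01,  1.83489043e+01,  8.97070117e+01, -1.42095173e-03,
        7.20464876e+01, -1.14601747e+00]), 'qvel': array([ 0.06767683,  0.04212782, -0.14867952,  0.01430721, -0.05674138,
        0.0907706 ]), 'effort': array([ 1.65431211e-03, -4.12460554e+01, -2.31970543e+01,  7.31637608e-02,
        4.57948213e-02, -1.69601221e-04]), 'ee_pos': array([ 259.57395391, -512.51462679,  230.1436184 ]), 'ee_rot': array([-1.79897590e+02, -6.97409267e-04,  2.68611215e+01]), 'force': array([-0.51375146, -0.15202817,  0.18772256]), 'torque': array([-0.00579599,  0.03899384,  0.06211857]), 'gripper_width': 90.98099221636659}
17.0
scene {'fx': 409.33533221782886, 'fy': 409.33533221782886, 'cx': 257.8842181957244, 'cy': 190.33481778808815, 'xyz': array([1115.64221856,  346.0937086 ,  679.16692033]), 'orientation': array([-131.60681659,   -0.5351015 ,  120.14265023])}
side {'fx': 372.0082208651647, 'fy': 372.0082208651647, 'cx': 255.80096196045648, 'cy': 191.90328837874927, 'xyz': array([231.89542675, 528.7012902 , 708.43239593]), 'orientation': array([-134.
[... 332 characters left out ...]
 bracket_top [([556, 15, 61], 0.56)]
scene bracket_toe [([550, 11, 62], 0.69)]
scene stop []
scene short_bracket []
scene cheese_a [([564, 288, 49], 0.93), ([706, 141, 45], 0.87), ([423, 125, 45], 0.82), ([550, 9, 61], 0.39)]
scene jar [([442, -170, 58], 0.67)]
scene brush [([611, -236, 20], 0.6)]
side bracket [([540, 17, 74], 0.88), ([495, -5, 28], 0.16)]
side bracket_top [([534, 18, 78], 0.62)]
side bracket_toe [([540, 14, 78], 0.86)]
side stop [([495, -6, 31], 0.65), ([541, 19, 79], 0.52)]
side short_bracket [([691, -18, 33], 0.57)]
side cheese_a [([539, 295, 44], 0.84), ([395, 136, 46], 0.81), ([683, 140, 46], 0.56)]
side jar [([419, -163, 60], 0.66)]
side brush [([593, -228, 20], 0.74)]
```

Run:
```python
import cv2
for n in ["scene","side"]:
    im=cv2.imread(f"pics/a_{n}.png"); cv2.imwrite(f"pics/b_{n}.png",cv2.resize(im,(800,600),interpolation=cv2.INTER_CUBIC))
```

```text
(no output)
```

View pics/b_scene.png

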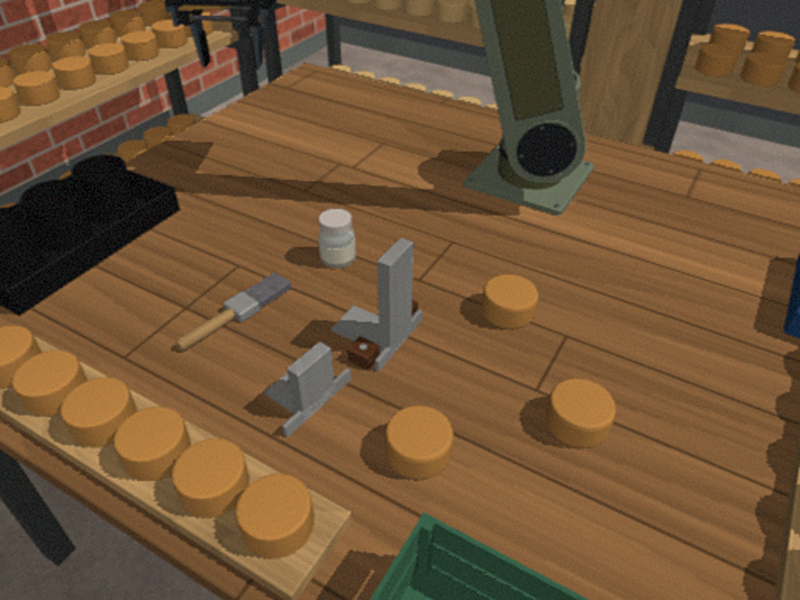

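View pics/b_side.png

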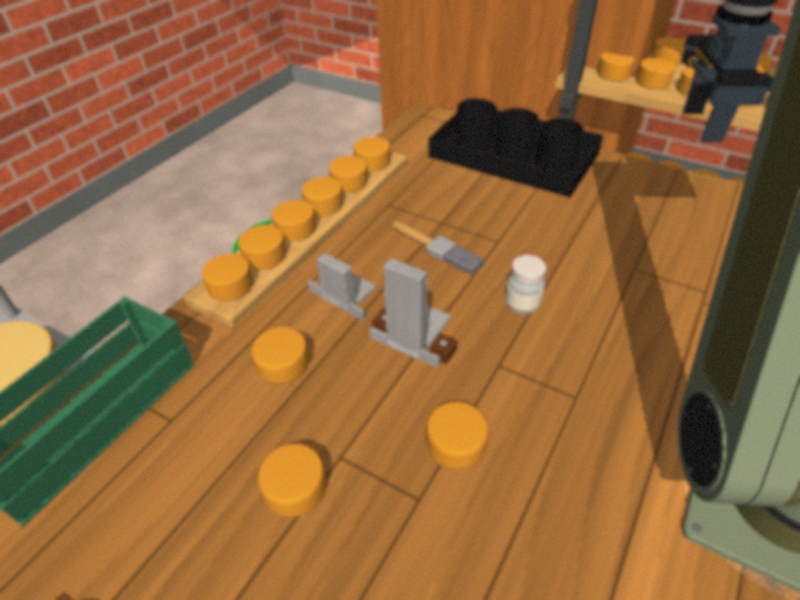

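The scene view shows the bracket at (395,300), its cross bar facing the camera, the stop blocks behind it, the short bracket at (312,380) and cheese_c beyond at (580,412). I'll zoom in for corner picking.

Run:
```python
import cv2
# scene crop region cols 160-300 rows 145-285
im=cv2.imread("pics/a_scene.png"); c=im[145:245,205:285]; cv2.imwrite("pics/c_scene.png",cv2.resize(c,None,fx=6,fy=6,interpolation=cv2.INTER_CUBIC))
im=cv2.imread("pics/a_side.png"); c=im[160:240,225:305]; cv2.imwrite("pics/c_side.png",cv2.resize(c,None,fx=7,fy=7,interpolation=cv2.INTER_CUBIC))
```

```text
(no output)
```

View pics/c_scene.png

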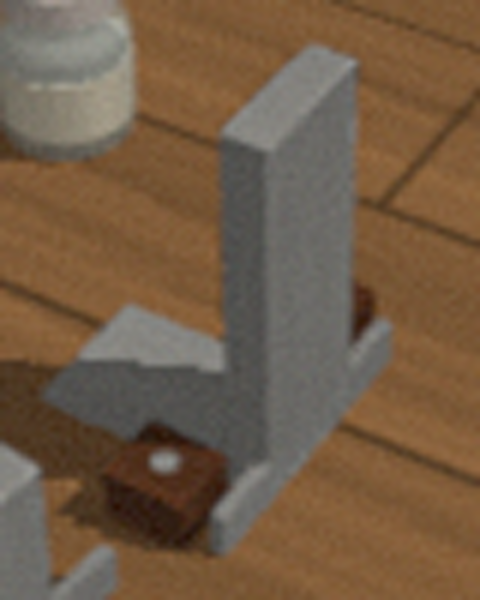

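View pics/c_side.png

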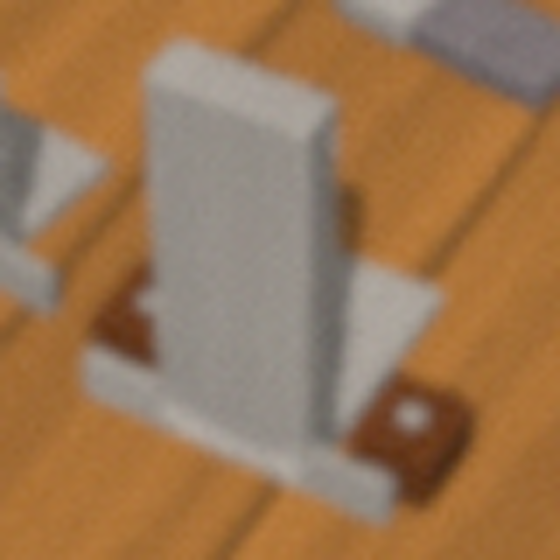

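```bash
cat > h.py <<'E'
import numpy as np, cv2
from scipy.spatial.transform import Rotation as R
from scipy.optimize import least_squares
def proj(cam,P):
    P=np.atleast_2d(P); Rm=R.from_euler('xyz',cam['orientation'],degrees=True).as_matrix()
    q=(P-cam['xyz'])@Rm
    return np.c_[cam['fx']*q[:,0]/q[:,2]+cam['cx'],cam['fy']*q[:,1]/q[:,2]+cam['cy']]
def pose(p,P):  # p=x,y,yawdeg
    P=np.asarray(P,float); return P@R.from_euler('z',p[2],degrees=True).as_matrix().T+[p[0],p[1],0]
def unproj(cam,uv,z):
    Rm=R.from_euler('xyz',cam['orientation'],degrees=True).as_matrix()
    d=Rm@np.array([(uv[0]-cam['cx'])/cam['fx'],(uv[1]-cam['cy'])/cam['fy'],1])
    return cam['xyz']+d*(z-cam['xyz'][2])/d[2]
def tall(H=170,L=105):
    def box(a,b,c,d,e,f): 
        v=[[x,y,z] for x in(a,b) for y in(c,d) for z in(e,f)]
        return v,[(0,1),(2,3),(4,5),(6,7),(0,2),(1,3),(4,6),(5,7),(0,4),(1,5),(2,6),(3,7)]
    return [box(-20,0,-30,30,0,H),box(-L,-20,-30,30,0,6),box(-6,0,-62,62,0,20)]
def stopb():
    out=[]
    for c,d in((38,70),(-70,-38)):
        v=[[x,y,z] for x in(-35,0) for y in(c,d) for z in(0,25)]
        out.append((v,[(0,1),(2,3),(4,5),(6,7),(0,2),(1,3),(4,6),(5,7),(0,4),(1,5),(2,6),(3,7)]))
    return out
def draw(im,cam,boxes,T,col,s,off):
    for v,e in boxes:
        u=(proj(cam,T(v))-off+.5)*s-.5
        for a,b in e: cv2.line(im,tuple(int(round(t)) for t in u[a]),tuple(int(round(t)) for t in u[b]),col,1,cv2.LINE_AA)
E
cat > fit.py <<'E'
from h import *
from workcell import env
S=env.camera_params("scene");D=env.camera_params("side")
ss=[((0,-30,170),(268,150)),((0,30,170),(357,65)),((-20,-30,170),(222,132)),((-20,30,170),(315,45)),((0,-62,0),(217,553)),((0,62,0),(390,355)),((-105,30,6),(128,305)),((-105,-30,6),(42,393))]
dd=[((0,-30,170),(150,85)),((0,30,170),(318,140)),((-20,-30,170),(180,42)),((-20,30,170),(335,100)),((0,62,0),(388,522)),((0,62,20),(395,475)),((-105,30,6),(440,292))]
f=lambda l,s,o:(np.array([a for a,b in l],float),(np.array([b for a,b in l])+.5)/s-.5+o)
A=[(S,*f(ss,6,(205,145))),(D,*f(dd,7,(225,160)))]
def solve(A):
    r=least_squares(lambda p:np.concatenate([(proj(c,pose(p,P))-u).ravel() for c,P,u in A]),[545,10,90],loss='soft_l1')
    return r.x,np.round(r.fun.reshape(-1,2),1)
for a in (A[:1],A[1:],A): x,f_=solve(a);print(x.round(1));print(f_.tolist())
p=x
# stop: dots
d1=unproj(S,(165.5/6-.5+205,461.5/6-.5+145),25);d2=unproj(D,(413.5/7-.5+225,413.5/7-.5+160),25);d3=unproj(D,(150/7+225,300/7+160),25)
Rt=R.from_euler('z',-p[2],degrees=True).as_matrix()
for d in(d1,d2,d3): print(d.round(1),(Rt@(d-[p[0],p[1],0])).round(1))
for n,c,o,s,col in(("scene",S,(205,145),6,80),("side",D,(225,160),7,80)):
    im=cv2.imread(f"pics/a_{n}.png");h=100 if n=="scene" else 80
    im=cv2.resize(im[o[1]:o[1]+h,o[0]:o[0]+80],None,fx=s,fy=s,interpolation=cv2.INTER_CUBIC)
    draw(im,c,tall(),lambda v:pose(p,v),(0,255,0),s,o); draw(im,c,stopb(),lambda v:pose(p,np.array(v)+[-10,0,0]),(255,0,255),s,o)
    cv2.imwrite(f"pics/d_{n}.png",im)
E
python3 fit.py
```

```text
[543.4  17.3  89.1]
[[-0.0, 0.3], [0.4, -0.9], [-0.8, 0.0], [-0.8, -0.6], [1.2, 0.9], [0.2, 0.9], [0.1, -0.3], [-0.0, -0.4]]
[540.   17.   92.1]
[[-0.8, -1.0], [-0.3, -0.4], [-0.7, -0.2], [1.4, -0.2], [1.0, 0.7], [0.2, 2.2], [-0.1, -0.2]]
[541.4  16.7  90.5]
[[0.6, -0.2], [0.3, -1.6], [-0.4, -0.4], [-1.0, -1.1], [2.0, 0.5], [-0.1, 0.1], [-0.4, -0.4], [-0.1, -0.2], [-1.1, -1.5], [-1.0, -0.4], [-0.7, -0.6], [1.0, -0.2], [0.2, 0.9], [-0.6, 2.4], [0.3, 0.1]]
[594.4 -15.6  25. ] [-32.8 -52.8  25. ]
[487.3 -15.   25. ] [-31.3  54.3  25. ]
[593.7 -15.8  25. ] [-33. -52.  25.]
```

View pics/d_scene.png

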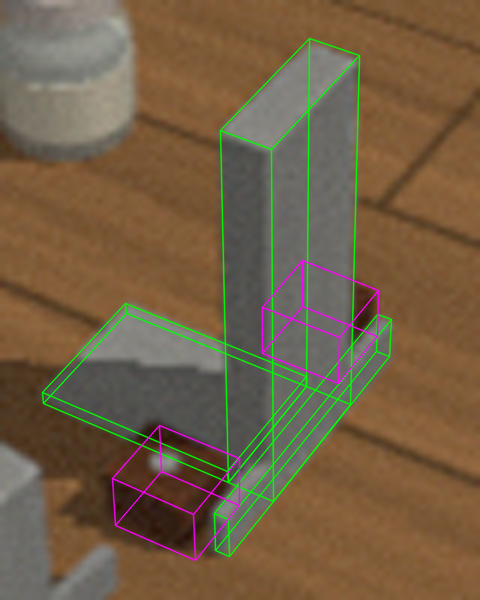

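View pics/d_side.png

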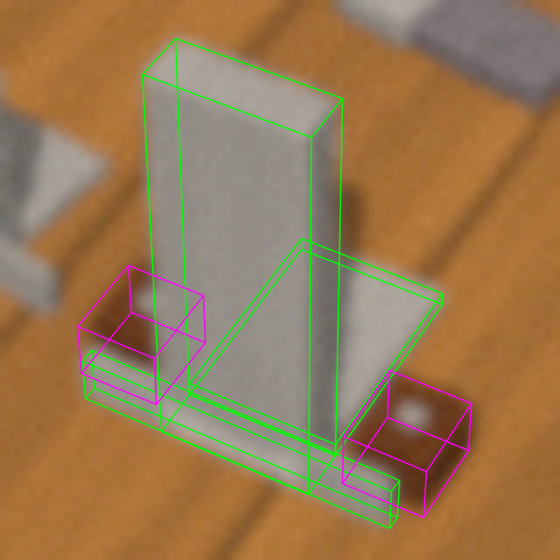

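Run:
```python
import cv2,numpy as np
a=cv2.imread("pics/a_scene.png")[0:60,90:200]; b=cv2.imread("pics/a_side.png")[0:110,410:512]
a=cv2.resize(a,(400,218),interpolation=cv2.INTER_CUBIC);b=cv2.resize(b,(400,431),interpolation=cv2.INTER_CUBIC)
w=cv2.imread("pics/a_wrist.png"); w=cv2.resize(w,(400,300))
o=np.zeros((600,800,3),np.uint8);o[:218,:400]=a;o[:431,400:]=b;o[230:530,:400]=w
cv2.imwrite("pics/e.png",np.clip(o.astype(float)*1.8,0,255).astype(np.uint8))
```

```text
(no output)
```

View pics/e.png

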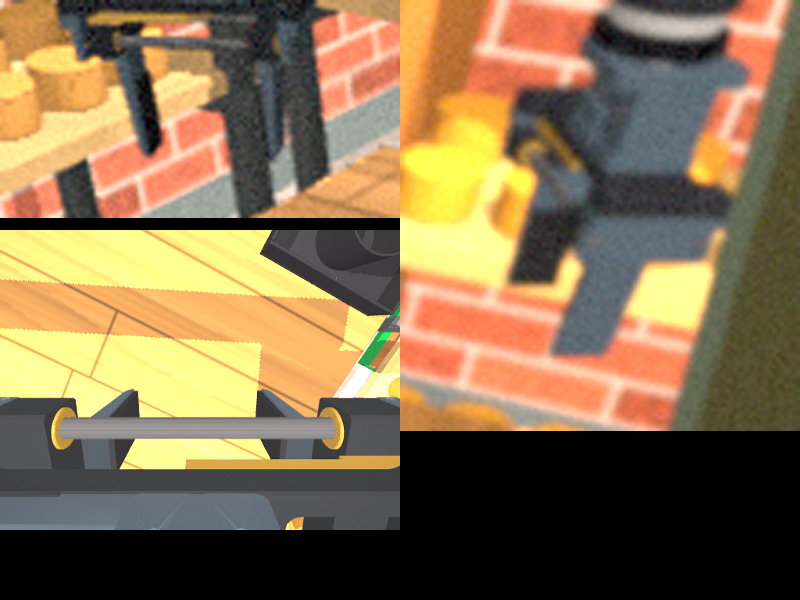

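Request:
jog_arm([
  [[0.03,-0.018,0,-5,0.02],[0.064,-0.039,0,-11,0.02],[0.098,-0.06,0,-17,0.02],[0.132,-0.08,0,-23,0.02],[0.166,-0.101,0,-29,0.02],[0.2,-0.122,0,-35,0.02],[0.234,-0.142,0,-41,0.02],[0.268,-0.163,0,-47,0.02],[0.302,-0.184,0,-53,0.02],[0.336,-0.205,0,-58,0.02],[0.37,-0.225,0.01,-63.14,0.02],[0.404,-0.246,0.03,-63.14,0.02],[0.434,-0.264,0.05,-63.14,0.02],[0.4555,-0.2771,0.07,-63.14,0.02],[0.4555,-0.2771,0.081,-63.14,0.02],[0.4555,-0.2771,0.081,-63.14,0.02],[0.4555,-0.2771,0.081,-63.14,0.02],[0.4555,-0.2771,0.081,-63.14,0.02]],
], grip_force=20)

```text
time_s: 2.45
ee_pos: [541.3, -60.6, 150.9]
ee_rot: [179.9, 0.0, 90.0]
force: [-0.6, -0.0, 1.1]
gripper_width: 19.9
```

```bash
cat > look.py <<'E'
import sys
from h import *
from workcell import env
# usage look.py tag theta [x y yaw]
tag=sys.argv[1]; th=float(sys.argv[2]); p=[float(v) for v in sys.argv[3:6]] or [541.4,16.7,90.5]
s=env.state(); print(round(s['time_s'],2),s['ee_pos'].round(1),s['ee_rot'].round(1),s['force'].round(2),s['gripper_width'].round(1))
T=lambda v:pose(p,np.asarray(v,float)@R.from_euler('y',th,degrees=True).as_matrix().T)
out=np.zeros((480,800,3),np.uint8)
for i,(n,o) in enumerate((("scene",(190,110)),("side",(200,110)))):
    im=env.grab_frame(n)[:,:,::-1].copy(); cv2.imwrite(f"pics/raw_{tag}_{n}.png",im)
    c=env.camera_params(n); k=4
    im=cv2.resize(im[o[1]:o[1]+120,o[0]:o[0]+100],None,fx=k,fy=k,interpolation=cv2.INTER_CUBIC)
    draw(im,c,tall(),T,(0,255,0),k,o)
    out[:,400*i:400*i+400]=im
cv2.imwrite(f"pics/{tag}.png",out)
E
python3 look.py f0 0
```

```text
Traceback (most recent call last):
  File "look.py", line 6, in <module>
    s=env.state(); print(round(s['time_s'],2),s['ee_pos'].round(1),s['ee_rot'].round(1),s['force'].round(2),s['gripper_width'].round(1))
                                                                                                            ^^^^^^^^^^^^^^^^^^^^^^^^
AttributeError: 'float' object has no attribute 'round'
```

```bash
sed -i "s/s\['gripper_width'\].round(1)/round(s['gripper_width'],1)/" look.py; python3 look.py f0 0
```

```text
2.45 [541.3 -60.6 150.9] [179.9   0.   90. ] [-0.55 -0.02  1.07] 19.9
```

View pics/f0.png

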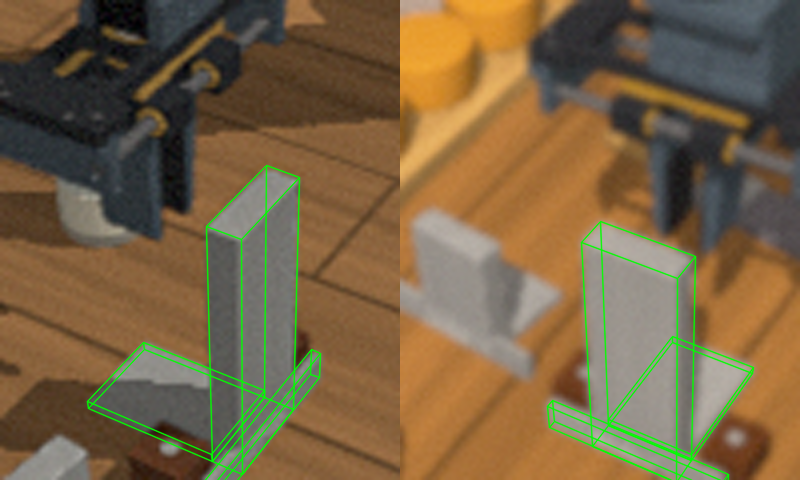

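Run:
```python
import cv2,numpy as np
from workcell import env
w=env.grab_frame("wrist")[:,:,::-1]; cv2.imwrite("pics/w1.png",w)
a=cv2.imread("pics/raw_f0_scene.png")[20:260,150:350];b=cv2.imread("pics/raw_f0_side.png")[20:260,180:380]
cv2.imwrite("pics/f0b.png",cv2.resize(np.hstack([a,b]),(800,480),interpolation=cv2.INTER_CUBIC))
```

```text
(no output)
```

View pics/f0b.png

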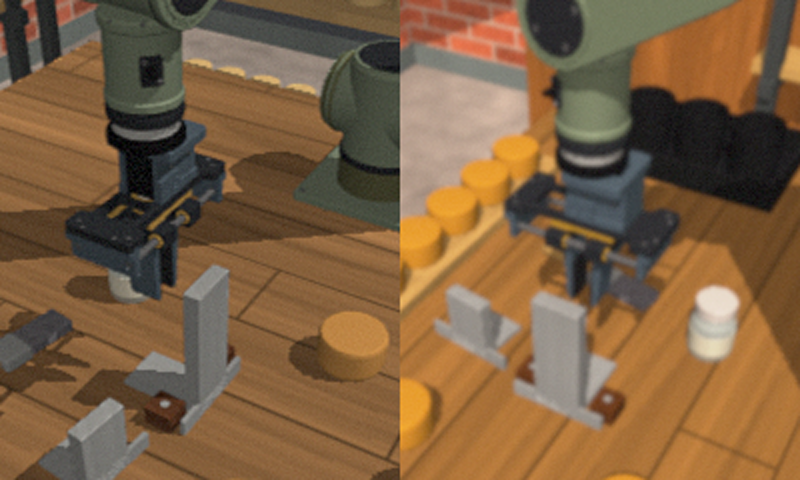

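View pics/w1.png

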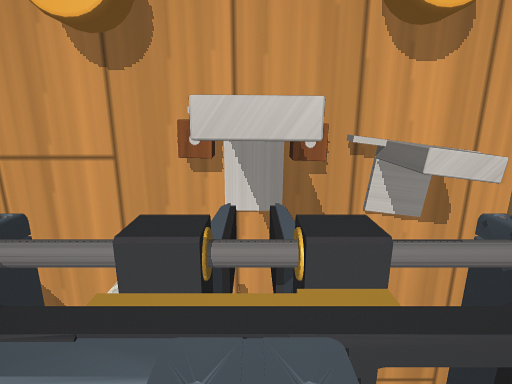

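Run:
```python
from h import *
from workcell import env
W=env.camera_params("wrist");print(W)
for n,uv,z in [("topfrontL",(190,96),170),("topfrontR",(323,96),170),("topbackL",(190.5,140),170),("topbackR",(323.5,139.5),170),("toeL",(227,210),6),("toeR",(282.5,210),6),("dotL",(194,139),25),("dotR",(310.5,142),25),("blockLback",(178,157),25),("blRback1",(293,159.5),25),("blRback2",(326,161.5),25)]:
    print(n,unproj(W,uv,z).round(1))
```

```text
{'fx': 297.02231074300994, 'fy': 297.02231074300994, 'cx': 252.47813433855237, 'cy': 190.62089072446443, 'xyz': array([541.61854374,   6.04302308, 304.65597207]), 'orientation': array([ 1.66116744e+02, -1.22654885e-01, -1.18086295e-01])}
topfrontL [514.9  15.  170. ]
topfrontR [572.5  14.9 170. ]
topbackL [514.1  -3.8 170. ]
topbackR [573.7  -3.7 170. ]
toeL [515.2 -88.7   6. ]
toeR [573.7 -88.9   6. ]
dotL [487.8 -13.5  25. ]
dotR [596.3 -16.5  25. ]
blockLback [471.9 -30.2  25. ]
blRback1 [580.5 -32.9  25. ]
blRback2 [611.8 -34.8  25. ]
```

Request:
jog_arm([
  [[0,0.002,0.02,0,0.02],[0,0.002,0.045,0,0.02],[0,0.002,0.062,0,0.02],[0,0.002,0.062,0,0.02],[0.005,0.002,0.062,0,0.02],[0.009,0.002,0.062,0,0.02],[0.012,0.002,0.062,0,0.02],[0.014,0.002,0.062,0,0.02],[0.014,0.002,0.062,0,0.02],[0.014,0.002,0.062,0,0.02]],
])

```text
time_s: 3.43
ee_pos: [543.3, -45.8, 88.6]
ee_rot: [179.9, 0.0, 90.0]
force: [-0.5, 0.6, 0.4]
gripper_width: 19.9
```

```bash
python3 look.py f1 0 543.5 16 90
python3 - <<'E'
import cv2
from workcell import env
w=env.grab_frame("wrist")[:,:,::-1]; cv2.imwrite("pics/w2.png",w)
E
```

```text
3.43 [543.3 -45.8  88.6] [179.9   0.   90. ] [-0.51  0.57  0.36] 19.9
```

View pics/f1.png

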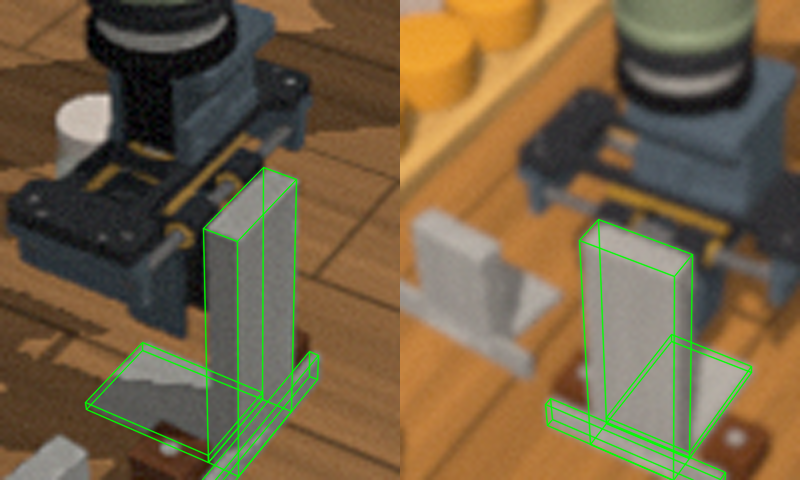

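View pics/w2.png

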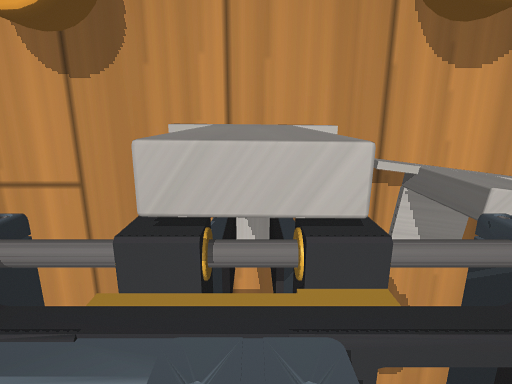

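Request:
jog_arm([
  [[0.002,0,0,0,0.02],[0.003,0,0,0,0.02],[0.004,0,0,0,0.02],[0.005,0,0,0,0.02],[0.006,0,0,0,0.02],[0.007,0,0,0,0.02],[0.008,0,0,0,0.02],[0.009,0,0,0,0.02],[0.01,0,0,0,0.02],[0.011,0,0,0,0.02],[0.012,0,0,0,0.02],[0.013,0,0,0,0.02],[0.014,0,0,0,0.02],[0.015,0,0,0,0.02],[0.015,0,0,0,0.02]],
])

```text
time_s: 4.83
ee_pos: [542.9, -30.8, 87.9]
ee_rot: [-180.0, 0.0, 90.0]
force: [-0.8, -1.1, 0.8]
gripper_width: 19.8
```

```bash
python3 look.py f2 4.5 543.5 16 90
python3 - <<'E'
import cv2
from workcell import env
w=env.grab_frame("wrist")[:,:,::-1]; cv2.imwrite("pics/w3.png",w)
E
```

```text
4.83 [542.9 -30.8  87.9] [-180.    0.   90.] [-0.8  -1.09  0.84] 19.8
```

View pics/f2.png

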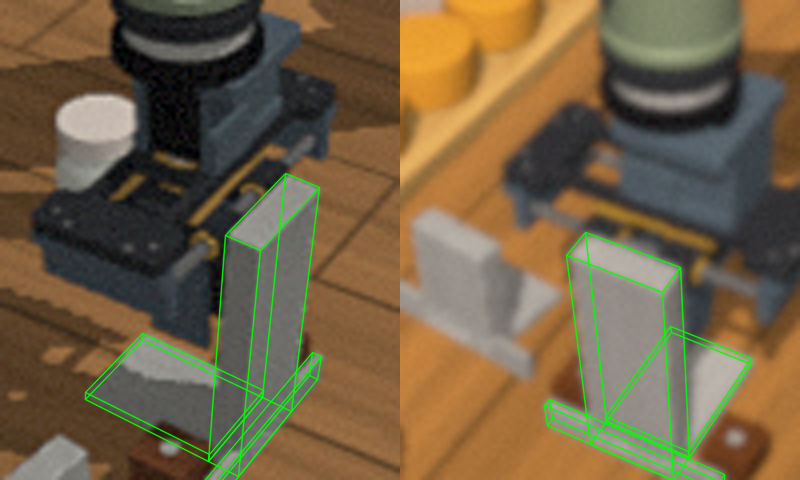

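View pics/w3.png

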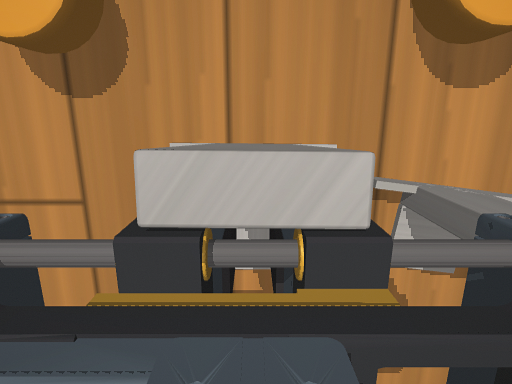

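Request:
jog_arm([
  [[0.001,0,0,0,0.02],[0.002,0,0,0,0.02],[0.003,0,0,0,0.02],[0.004,0,0,0,0.02],[0.005,0,0,0,0.02],[0.006,0,0,0,0.02],[0.007,0,0,0,0.02],[0.008,0,0,0,0.02],[0.009,0,0,0,0.02],[0.01,0,0,0,0.02],[0.011,0,0,0,0.02],[0.012,0,0,0,0.02],[0.013,0,0,0,0.02],[0.014,0,0,0,0.02],[0.015,0,0,0,0.02],[0.016,0,0,0,0.02],[0.0165,0,0,0,0.02],[0.017,0,0,0,0.02],[0.017,0,0,0,0.02]],
])

```text
time_s: 6.57
ee_pos: [542.9, -13.9, 87.9]
ee_rot: [-180.0, 0.0, 90.0]
force: [-0.4, -0.7, -0.2]
gripper_width: 20.0
```

```bash
python3 look.py f3 11 543.5 16 90
python3 - <<'E'
import cv2
from workcell import env
w=env.grab_frame("wrist")[:,:,::-1]; cv2.imwrite("pics/w4.png",w)
E
```

```text
6.57 [542.9 -13.9  87.9] [-180.    0.   90.] [-0.37 -0.71 -0.19] 20.0
```

View pics/f3.png

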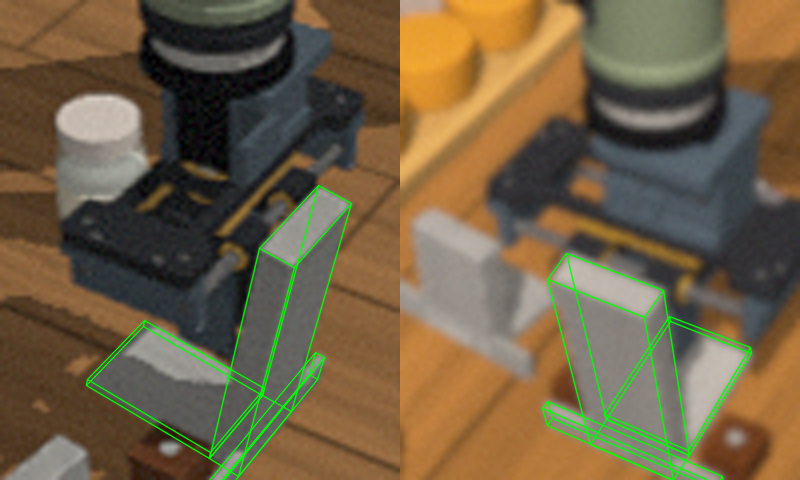

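View pics/w4.png

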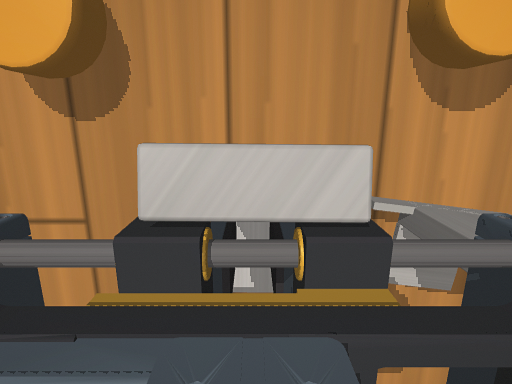

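Request:
jog_arm([
  [[-0.0006,0,0.003,0,0.02],[-0.0012,0,0.006,0,0.02],[-0.0018,0,0.009,0,0.02],[-0.0024,0,0.012,0,0.02],[-0.003,0,0.015,0,0.02],[-0.0036,0,0.018,0,0.02],[-0.0042,0,0.021,0,0.02],[-0.0048,0,0.024,0,0.02],[-0.0053,0,0.027,0,0.02],[-0.0059,0,0.03,0,0.02],[-0.0065,0,0.033,0,0.02],[-0.0071,0,0.036,0,0.02],[-0.0076,0,0.039,0,0.02],[-0.0082,0,0.042,0,0.02],[-0.0088,0,0.045,0,0.02],[-0.0094,0,0.048,0,0.02],[-0.0094,0,0.048,0,0.02]],
])

```text
time_s: 8.13
ee_pos: [542.6, -23.5, 39.3]
ee_rot: [-179.9, 0.0, 90.0]
force: [-0.0, 0.1, -0.0]
gripper_width: 19.8
```

```bash
python3 look.py f4 11 543.5 16 90
python3 - <<'E'
import cv2
from workcell import env
w=env.grab_frame("wrist")[:,:,::-1]; cv2.imwrite("pics/w5.png",w)
E
```

```text
8.13 [542.6 -23.5  39.3] [-179.9    0.    90. ] [-0.04  0.07 -0.03] 19.8
```

View pics/f4.png

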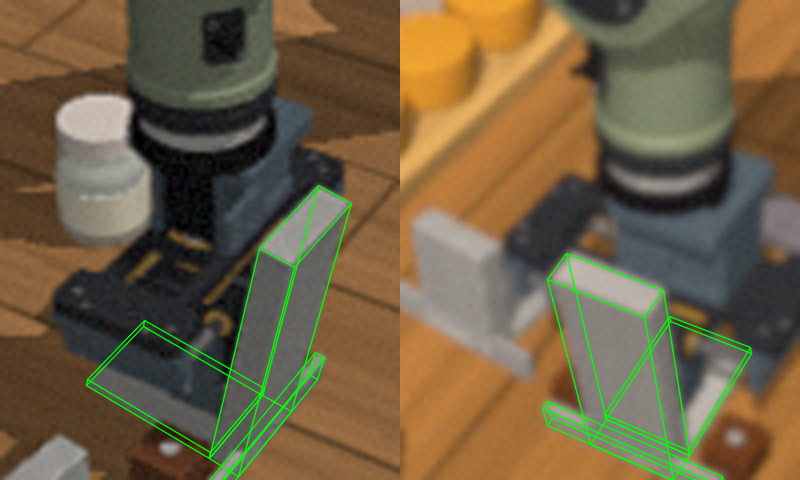

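View pics/w5.png

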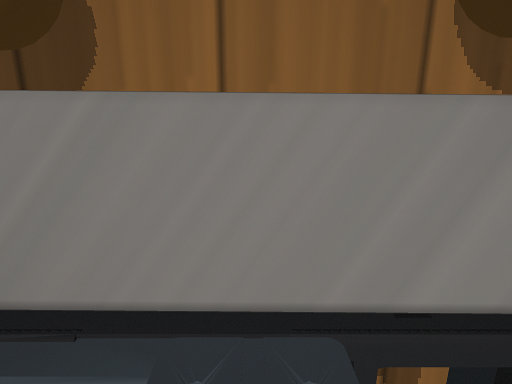

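```bash
cat > tr.py <<'E'
from h import *
from math import *
from scipy.optimize import brentq
Y0=16.
def upy(th,z): return Y0-20/cos(th)+z*tan(th)   # back face of upright at height z
def rear(th,d,g): return Y0+(6+g)*sin(th)-d*cos(th),(6+g)*cos(th)+d*sin(th)
def clear(th,d,g):
    ry,tip=rear(th,d,g); y=ry+16
    return min(upy(th,tip+79)-(y+38.3), upy(th,tip)-(y+16))
if __name__=="__main__":
    for t in [11,12,13,13.6,14,14.5,15,16,17,18,20,22]:
        th=radians(t); g=1.0
        d=brentq(lambda d:clear(th,d,g),15,120); ry,tip=rear(th,d,g)
        print(t,"d %.1f TCP y %.1f z %.1f"%(d,ry+16,tip+17))
E
python3 tr.py
```

```text
11 d 58.2 TCP y -23.8 z 35.0
12 d 56.7 TCP y -22.0 z 35.6
13 d 55.1 TCP y -20.1 z 36.2
13.6 d 54.2 TCP y -19.0 z 36.5
14 d 53.6 TCP y -18.3 z 36.8
14.5 d 52.8 TCP y -17.4 z 37.0
15 d 52.0 TCP y -16.4 z 37.2
16 d 50.8 TCP y -14.9 z 37.7
17 d 50.6 TCP y -14.3 z 38.5
18 d 50.4 TCP y -13.8 z 39.2
20 d 50.1 TCP y -12.7 z 40.7
22 d 49.7 TCP y -11.4 z 42.1
```

Request:
jog_arm([
  [[-0.0002,0,0.001,0,0.02],[-0.0004,0,0.002,0,0.02],[-0.0006,0,0.003,0,0.02],[-0.0006,0,0.0035,0,0.02],[-0.0006,0,0.0035,0,0.02]],
])

```text
time_s: 8.7
ee_pos: [542.9, -24.0, 36.3]
ee_rot: [-180.0, 0.0, 90.0]
force: [0.2, -0.4, -0.8]
gripper_width: 19.9
```

```bash
python3 look.py f5 11 543.5 16 90
python3 - <<'E'
import cv2
a=cv2.imread("pics/raw_f5_scene.png")[170:230,195:270];b=cv2.imread("pics/raw_f5_side.png")[170:230,240:315]
import numpy as np
cv2.imwrite("pics/f5b.png",cv2.resize(np.hstack([a,b]),None,fx=5.3,fy=5.3,interpolation=cv2.INTER_CUBIC))
E
```

```text
8.7 [542.9 -24.   36.3] [-180.    0.   90.] [ 0.2  -0.4  -0.83] 19.9
```

View pics/f5b.png

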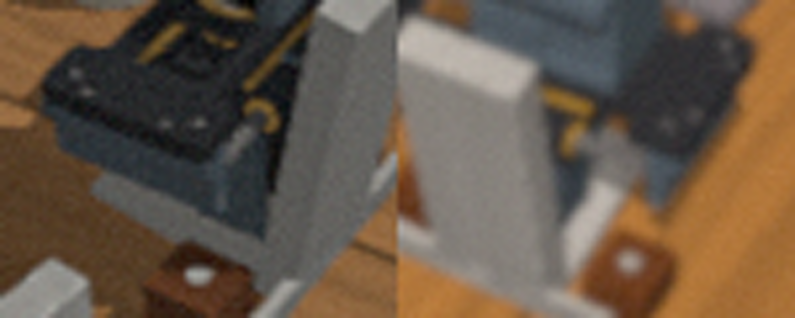

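Request:
jog_arm([
  [[0.0005,0,0,0,0.02],[0.001,0,0,0,0.02],[0.0015,0,0,0,0.02],[0.002,0,0,0,0.02],[0.0025,0,0,0,0.02],[0.003,0,-0.0002,0,0.02],[0.0035,0,-0.0003,0,0.02],[0.004,0,-0.0004,0,0.02],[0.0045,0,-0.0005,0,0.02],[0.005,0,-0.0006,0,0.02],[0.0055,0,-0.0007,0,0.02],[0.006,0,-0.0008,0,0.02],[0.0065,0,-0.0009,0,0.02],[0.0065,0,-0.0009,0,0.02]],
])

```text
time_s: 9.97
ee_pos: [543.0, -17.4, 37.4]
ee_rot: [180.0, 0.0, 90.0]
force: [-0.4, -0.2, 0.1]
gripper_width: 20.1
```

```bash
python3 look.py f6 14.5 543.5 16 90
```

```text
9.97 [543.  -17.4  37.4] [180.   0.  90.] [-0.38 -0.23  0.1 ] 20.1
```

View pics/f6.png

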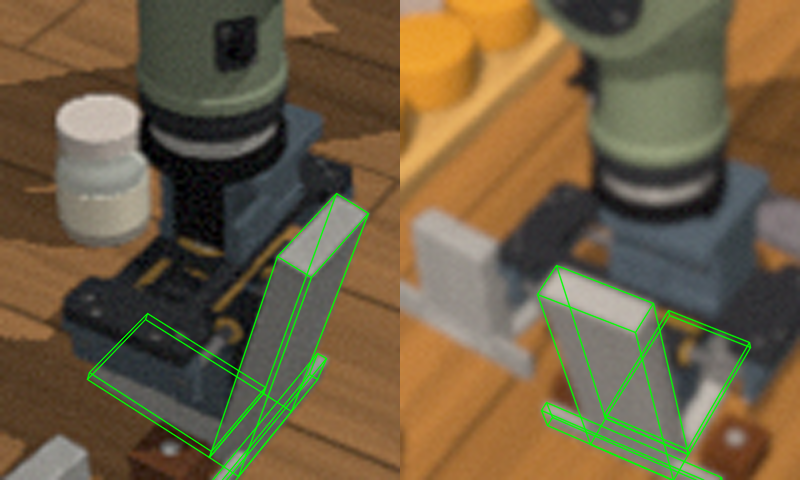

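Request:
jog_arm([
  [[0.0005,0,-0.0001,0,0.02],[0.001,0,-0.0002,0,0.02],[0.0015,0,-0.0004,0,0.02],[0.002,0,-0.0006,0,0.02],[0.0025,0,-0.0008,0,0.02],[0.0028,0,-0.0011,0,0.02],[0.003,0,-0.0014,0,0.02],[0.0033,0,-0.0018,0,0.02],[0.0036,0,-0.0022,0,0.02],[0.0039,0,-0.0026,0,0.02],[0.0042,0,-0.003,0,0.02],[0.0045,0,-0.0034,0,0.02],[0.0047,0,-0.0037,0,0.02],[0.005,0,-0.004,0,0.02],[0.0053,0,-0.0044,0,0.02],[0.0057,0,-0.0048,0,0.02],[0.006,0,-0.0051,0,0.02],[0.006,0,-0.0051,0,0.02],[0.006,0,-0.0051,0,0.02]],
])

```text
time_s: 11.65
ee_pos: [543.1, -11.5, 42.5]
ee_rot: [180.0, 0.0, 90.0]
force: [-0.4, -3.5, 2.3]
gripper_width: 19.8
```

```bash
python3 look.py f7 22 543.5 16 90
```

```text
11.65 [543.1 -11.5  42.5] [180.   0.  90.] [-0.35 -3.48  2.25] 19.8
```

View pics/f7.png

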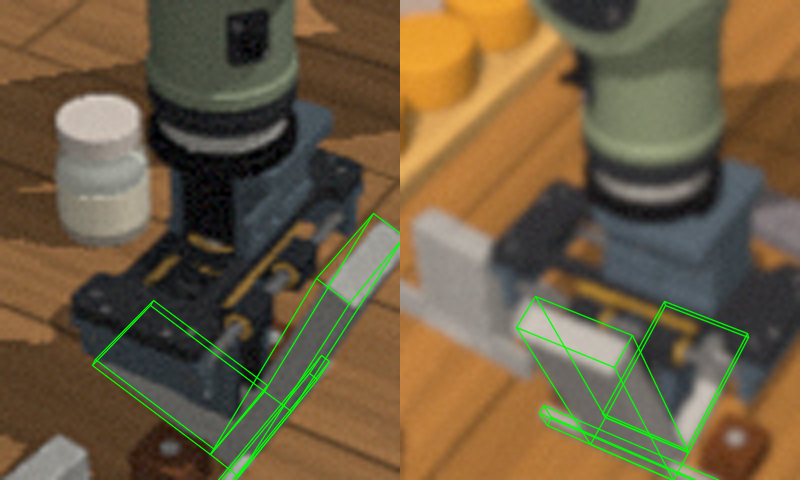

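```bash
cat > look2.py <<'E'
import sys,os
from h import *
from workcell import env
# look2.py tag [theta x y yaw] : big zoom crops from raw_tag
tag=sys.argv[1]; a=[float(v) for v in sys.argv[2:6]]
for n,o in (("scene",(225,130)),("side",(215,150))):
    im=cv2.imread(f"pics/raw_{tag}_{n}.png");k=6
    im=cv2.resize(im[o[1]:o[1]+100,o[0]:o[0]+110],None,fx=k,fy=k,interpolation=cv2.INTER_CUBIC)
    if a: draw(im,env.camera_params(n),tall(),lambda v:pose(a[1:],np.asarray(v,float)@R.from_euler('y',a[0],degrees=True).as_matrix().T),(0,255,0),k,o)
    cv2.imwrite(f"pics/z_{tag}_{n}.png",im)
E
python3 look2.py f7
```

```text
(no output)
```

View pics/z_f7_scene.png

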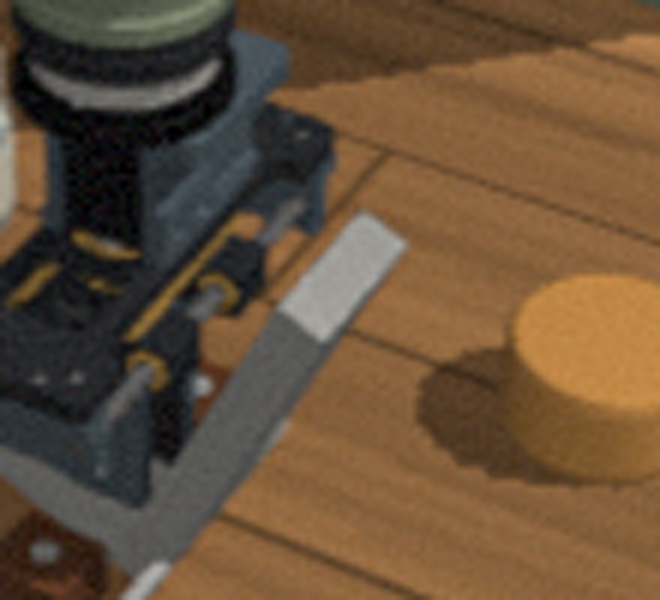

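View pics/z_f7_side.png

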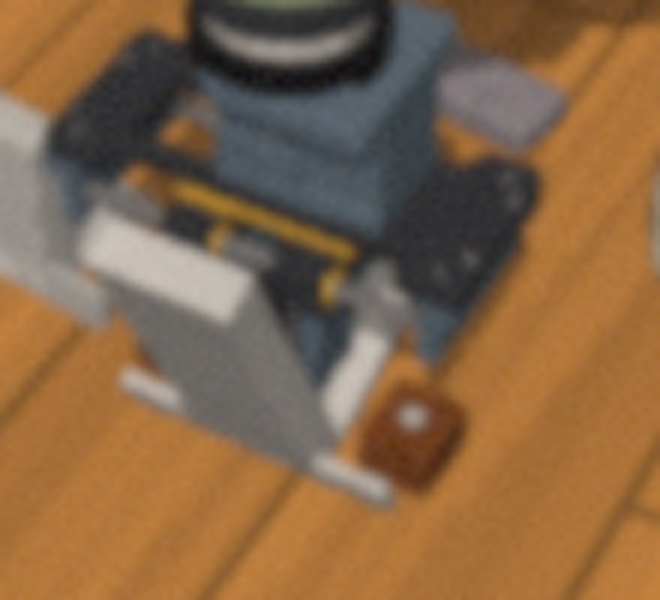

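```bash
cat > fit4.py <<'E'
from h import *
from workcell import env
def fit(ss,dd,so,do,k=6,x0=(22,543.5,16,90),fixz=True):
    S=env.camera_params("scene");D=env.camera_params("side")
    A=[]
    for c,l,o in((S,ss,so),(D,dd,do)):
        if l: A.append((c,np.array([a for a,b in l],float),(np.array([b for a,b in l])+.5)/k-.5+o))
    def f(p):
        return np.concatenate([(proj(c,pose(p[1:],P@R.from_euler('y',p[0],degrees=True).as_matrix().T))-u).ravel() for c,P,u in A])
    r=least_squares(f,x0,loss='soft_l1'); print(r.x.round(1), r.fun.reshape(-1,2).round(1).tolist()); return r.x
E
python3 - <<'E'
from fit4 import *
fl,fr,bl,br=(0,-30,170),(0,30,170),(-20,-30,170),(-20,30,170)
fit([(fl,(322,345)),(fr,(407,242)),(bl,(280,308)),(br,(365,210))],[(fl,(82,258)),(fr,(238,320)),(bl,(100,208)),(br,(258,270)),((0,62,0),(390,503))],(225,130),(215,150))
fit([(fl,(322,345)),(fr,(407,242)),(bl,(280,308)),(br,(365,210))],[],(225,130),(215,150))
E
```

```text
[ 23.9 544.6  14.1  91.3] [[0.5, -0.4], [-0.5, -0.0], [-0.7, -0.4], [-1.3, -0.5], [-0.3, 0.8], [-1.6, 0.2], [1.0, 1.1], [-0.6, 0.2], [0.1, 0.2]]
[ 26.3 540.6   7.7  89.7] [[0.5, -0.0], [0.2, 0.7], [-0.4, -0.4], [-0.3, -0.2]]
```

Request:
jog_arm([
  [[-0.0018,0,-0.0008,0,0.02],[-0.0036,0,-0.0016,0,0.02],[-0.0054,0,-0.0024,0,0.02],[-0.0072,0,-0.0032,0,0.02],[-0.009,0,-0.004,0,0.02],[-0.0108,0,-0.0048,0,0.02],[-0.0126,0,-0.0056,0,0.02],[-0.0144,0,-0.0064,0,0.02],[-0.0162,0,-0.0072,0,0.02],[-0.018,0,-0.008,0,0.02],[-0.018,0,-0.008,0,0.02],[-0.018,0,-0.008,0,0.02]],
])

```text
time_s: 12.75
ee_pos: [543.0, -29.7, 50.6]
ee_rot: [180.0, 0.0, 90.0]
force: [0.3, 0.6, 0.9]
gripper_width: 19.8
```

```bash
python3 look.py f8 24 544 14.5 90.5; python3 look2.py f8
```

```text
12.75 [543.  -29.7  50.6] [180.   0.  90.] [0.3  0.58 0.89] 19.8
```

View pics/f8.png

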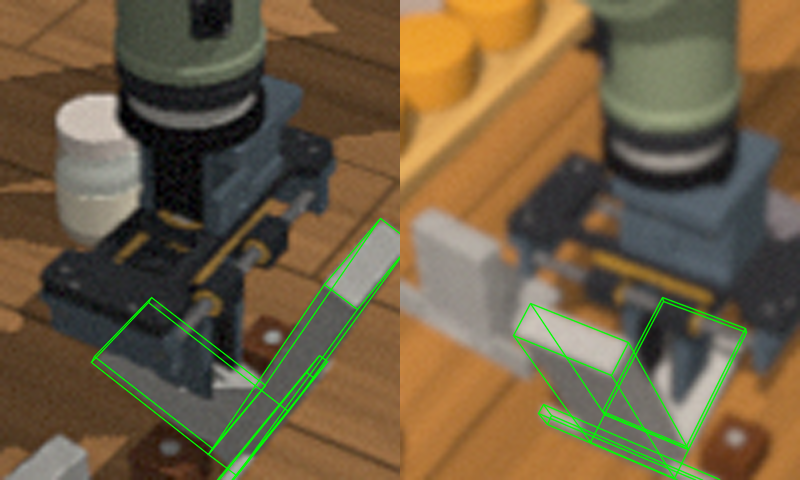

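View pics/z_f8_side.png

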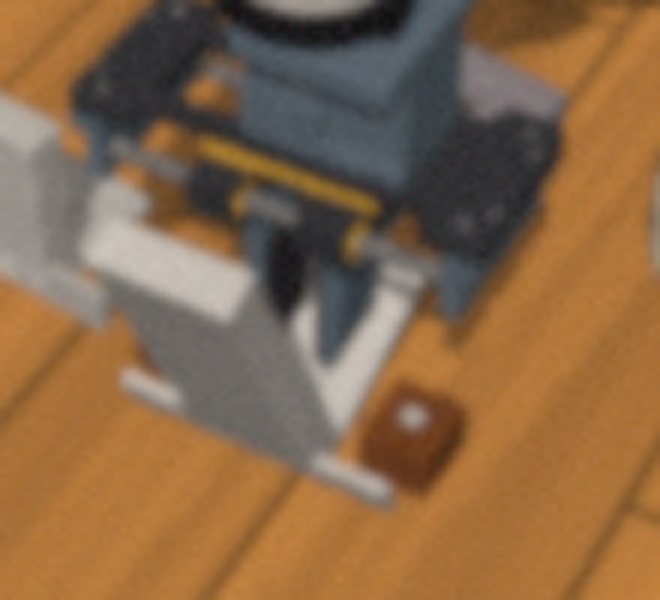

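```bash
cat > tr2.py <<'E'
import sys
from math import *
Y0=15.
def tcp(t,d,Y0=Y0):
    th=radians(t); return Y0+6*sin(th)-d*cos(th)+16, 6*cos(th)+d*sin(th)+17
def rows(y,z,t0,t1,d0,d1,n,Y0=Y0):
    out=[]
    b=tcp(t0,d0,Y0)
    for i in range(1,n+1):
        a=i/n; Y,Z=tcp(t0+(t1-t0)*a,d0+(d1-d0)*a,Y0)
        out.append((round((Y-b[0])/1e3,4),round(-(Z-b[1])/1e3,4)))
    print("model start",[round(v,1) for v in b],"end",round(Y,1),round(Z,1)); print(out)
if __name__=="__main__":
    a=[float(v) for v in sys.argv[1:]]
    rows(0,0,a[0],a[1],a[2],a[3],int(a[4]),a[5] if len(a)>5 else Y0)
E
python3 tr2.py 24 32 69 86 12; python3 tr2.py 32 46 86 86 18
```

```text
model start [-29.6, 50.5] end -38.8 67.7
[(-0.0009, -0.0013), (-0.0018, -0.0026), (-0.0026, -0.004), (-0.0034, -0.0053), (-0.0042, -0.0067), (-0.005, -0.0081), (-0.0058, -0.0096), (-0.0065, -0.011), (-0.0072, -0.0125), (-0.0079, -0.014), (-0.0085, -0.0156), (-0.0092, -0.0171)]
model start [-38.8, 67.7] end -24.4 83.0
[(0.0007, -0.0009), (0.0014, -0.0019), (0.0021, -0.0028), (0.0029, -0.0037), (0.0036, -0.0046), (0.0044, -0.0055), (0.0051, -0.0064), (0.0059, -0.0073), (0.0067, -0.0081), (0.0075, -0.009), (0.0083, -0.0098), (0.0091, -0.0106), (0.01, -0.0115), (0.0108, -0.0123), (0.0117, -0.0131), (0.0126, -0.0138), (0.0134, -0.0146), (0.0143, -0.0154)]
```

Request:
jog_arm([
  [[-0.0009,0,-0.0013,0,0.02],[-0.0018,0,-0.0026,0,0.02],[-0.0026,0,-0.004,0,0.02],[-0.0034,0,-0.0053,0,0.02],[-0.0042,0,-0.0067,0,0.02],[-0.005,0,-0.0081,0,0.02],[-0.0058,0,-0.0096,0,0.02],[-0.0065,0,-0.011,0,0.02],[-0.0072,0,-0.0125,0,0.02],[-0.0079,0,-0.014,0,0.02],[-0.0085,0,-0.0156,0,0.02],[-0.0092,0,-0.0171,0,0.02],[-0.0092,0,-0.0171,0,0.02]],
])

```text
time_s: 13.93
ee_pos: [543.1, -38.8, 67.9]
ee_rot: [180.0, 0.0, 90.0]
force: [0.2, 1.1, 0.9]
gripper_width: 20.1
```

```bash
python3 look.py f9 32 544 15 90.5
```

```text
13.93 [543.1 -38.8  67.9] [180.   0.  90.] [0.16 1.06 0.94] 20.1
```

View pics/f9.png

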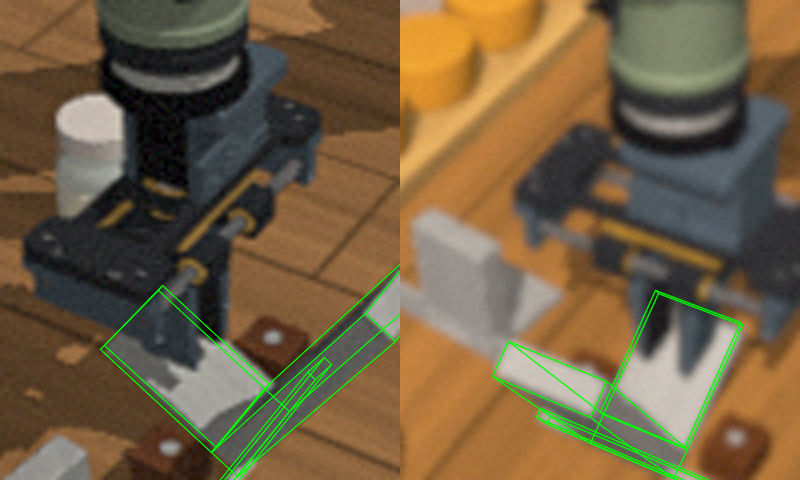

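Request:
jog_arm([
  [[0.0007,0,-0.0009,0,0.02],[0.0014,0,-0.0019,0,0.02],[0.0021,0,-0.0028,0,0.02],[0.0029,0,-0.0037,0,0.02],[0.0036,0,-0.0046,0,0.02],[0.0044,0,-0.0055,0,0.02],[0.0051,0,-0.0064,0,0.02],[0.0059,0,-0.0073,0,0.02],[0.0067,0,-0.0081,0,0.02],[0.0075,0,-0.009,0,0.02],[0.0083,0,-0.0098,0,0.02],[0.0091,0,-0.0106,0,0.02],[0.01,0,-0.0115,0,0.02],[0.0108,0,-0.0123,0,0.02],[0.0117,0,-0.0131,0,0.02],[0.0126,0,-0.0138,0,0.02],[0.0134,0,-0.0146,0,0.02],[0.0143,0,-0.0154,0,0.02],[0.0143,0,-0.0154,0,0.02]],
])

```text
time_s: 15.62
ee_pos: [543.1, -24.1, 83.1]
ee_rot: [180.0, -0.0, 90.0]
force: [-0.1, 0.9, 2.2]
gripper_width: 19.8
```

```bash
sed -i 's/(200,110)/(185,130)/; s/(190,110)/(205,140)/' look.py; python3 look.py g0 46 544 15 90.5;python3 tr2.py 46 60 86 86 18
```

```text
15.62 [543.1 -24.1  83.1] [180.  -0.  90.] [-0.06  0.88  2.2 ] 19.8
model start [-24.4, 83.0] end -6.8 94.5
[(0.0009, -0.0007), (0.0018, -0.0015), (0.0027, -0.0022), (0.0037, -0.0029), (0.0046, -0.0036), (0.0056, -0.0043), (0.0065, -0.005), (0.0075, -0.0056), (0.0085, -0.0063), (0.0094, -0.0069), (0.0104, -0.0075), (0.0114, -0.0081), (0.0125, -0.0087), (0.0135, -0.0093), (0.0145, -0.0098), (0.0155, -0.0104), (0.0166, -0.0109), (0.0176, -0.0114)]
```

View pics/g0.png

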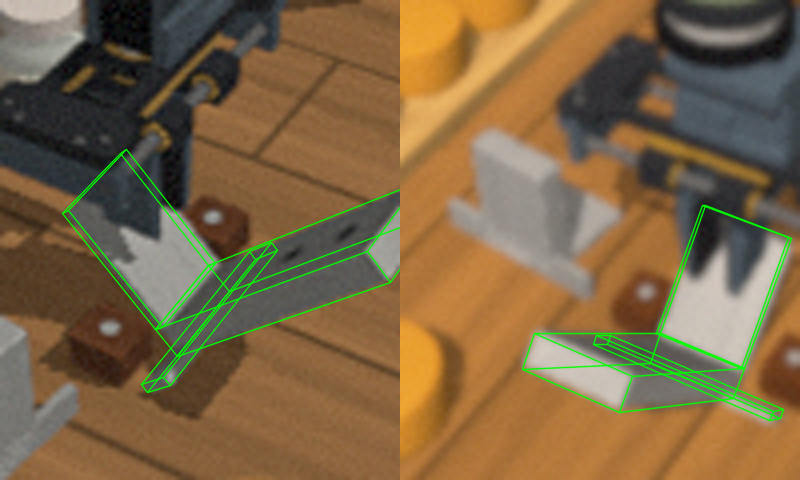

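Request:
jog_arm([
  [[0.0009,0,-0.0007,0,0.02],[0.0018,0,-0.0015,0,0.02],[0.0027,0,-0.0022,0,0.02],[0.0037,0,-0.0029,0,0.02],[0.0046,0,-0.0036,0,0.02],[0.0056,0,-0.0043,0,0.02],[0.0065,0,-0.005,0,0.02],[0.0075,0,-0.0056,0,0.02],[0.0085,0,-0.0063,0,0.02],[0.0094,0,-0.0069,0,0.02],[0.0104,0,-0.0075,0,0.02],[0.0114,0,-0.0081,0,0.02],[0.0125,0,-0.0087,0,0.02],[0.0135,0,-0.0093,0,0.02],[0.0145,0,-0.0098,0,0.02],[0.0155,0,-0.0104,0,0.02],[0.0166,0,-0.0109,0,0.02],[0.0176,0,-0.0114,0,0.02],[0.0176,0,-0.0114,0,0.02]],
])

```text
time_s: 17.3
ee_pos: [543.1, -6.6, 94.5]
ee_rot: [180.0, -0.0, 90.0]
force: [0.5, 1.2, 2.1]
gripper_width: 20.2
```

```bash
python3 look.py g1 60 544 15 90.5;python3 tr2.py 60 72 86 86 18
```

```text
17.3 [543.1  -6.6  94.5] [180.  -0.  90.] [0.54 1.19 2.1 ] 20.2
model start [-6.8, 94.5] end 10.1 100.6
[(0.0009, -0.0004), (0.0018, -0.0009), (0.0027, -0.0013), (0.0036, -0.0017), (0.0046, -0.0021), (0.0055, -0.0024), (0.0064, -0.0028), (0.0074, -0.0032), (0.0083, -0.0035), (0.0093, -0.0039), (0.0102, -0.0042), (0.0112, -0.0045), (0.0121, -0.0048), (0.0131, -0.0051), (0.014, -0.0054), (0.015, -0.0057), (0.016, -0.0059), (0.0169, -0.0062)]
```

View pics/g1.png

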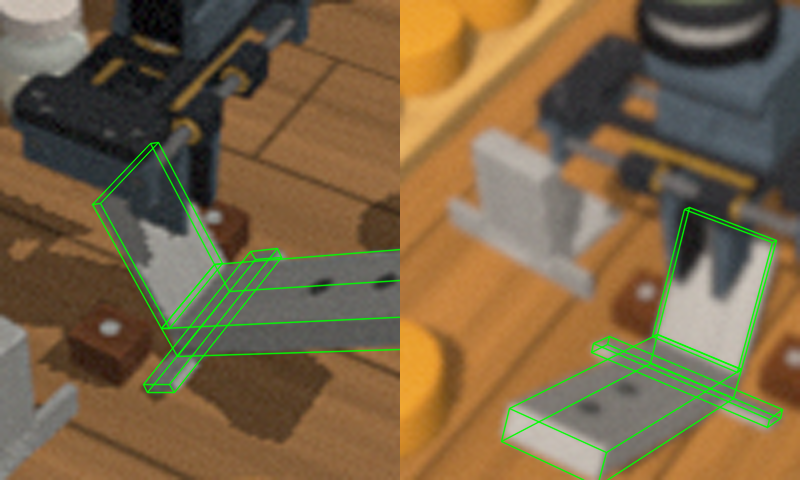

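Request:
jog_arm([
  [[0.0009,0,-0.0004,0,0.02],[0.0018,0,-0.0009,0,0.02],[0.0027,0,-0.0013,0,0.02],[0.0036,0,-0.0017,0,0.02],[0.0046,0,-0.0021,0,0.02],[0.0055,0,-0.0024,0,0.02],[0.0064,0,-0.0028,0,0.02],[0.0074,0,-0.0032,0,0.02],[0.0083,0,-0.0035,0,0.02],[0.0093,0,-0.0039,0,0.02],[0.0102,0,-0.0042,0,0.02],[0.0112,0,-0.0045,0,0.02],[0.0121,0,-0.0048,0,0.02],[0.0131,0,-0.0051,0,0.02],[0.014,0,-0.0054,0,0.02],[0.015,0,-0.0057,0,0.02],[0.016,0,-0.0059,0,0.02],[0.0169,0,-0.0062,0,0.02],[0.0169,0,-0.0062,0,0.02]],
])

```text
time_s: 18.98
ee_pos: [543.0, 10.3, 100.6]
ee_rot: [180.0, -0.0, 90.0]
force: [1.2, 2.5, 3.1]
gripper_width: 20.0
```

```bash
python3 look.py g2 72 544 15 90.5;python3 tr2.py 72 82 86 86 16
```

```text
18.98 [543.   10.3 100.6] [180.  -0.  90.] [1.17 2.45 3.15] 20.0
model start [10.1, 100.6] end 25.0 103.0
[(0.0009, -0.0002), (0.0018, -0.0004), (0.0027, -0.0006), (0.0037, -0.0008), (0.0046, -0.001), (0.0055, -0.0012), (0.0064, -0.0013), (0.0074, -0.0015), (0.0083, -0.0016), (0.0092, -0.0018), (0.0102, -0.0019), (0.0111, -0.002), (0.012, -0.0021), (0.013, -0.0022), (0.0139, -0.0023), (0.0148, -0.0024)]
```

View pics/g2.png

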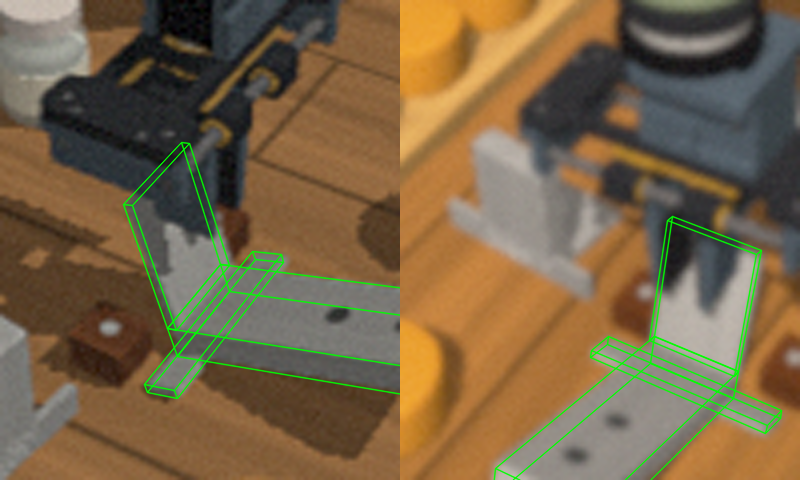

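Request:
jog_arm([
  [[0.0009,0,-0.0002,0,0.02],[0.0018,0,-0.0004,0,0.02],[0.0027,0,-0.0006,0,0.02],[0.0037,0,-0.0008,0,0.02],[0.0046,0,-0.001,0,0.02],[0.0055,0,-0.0012,0,0.02],[0.0064,0,-0.0013,0,0.02],[0.0074,0,-0.0015,0,0.02],[0.0083,0,-0.0016,0,0.02],[0.0092,0,-0.0018,0,0.02],[0.0102,0,-0.0019,0,0.02],[0.0111,0,-0.002,0,0.02],[0.012,0,-0.0021,0,0.02],[0.013,0,-0.0022,0,0.02],[0.0139,0,-0.0023,0,0.02],[0.0148,0,-0.0024,0,0.02],[0.0148,0,-0.0024,0,0.02]],
])

```text
time_s: 20.5
ee_pos: [543.0, 25.1, 103.0]
ee_rot: [180.0, -0.0, 90.0]
force: [0.4, 3.5, 2.9]
gripper_width: 20.3
```

```bash
python3 look.py g3 82 544 15 90.5;python3 tr2.py 82 91 86 86 16
```

```text
20.5 [543.   25.1 103. ] [180.  -0.  90.] [0.4  3.53 2.91] 20.3
model start [25.0, 103.0] end 38.5 102.9
[(0.0008, -0.0001), (0.0017, -0.0001), (0.0025, -0.0001), (0.0034, -0.0002), (0.0042, -0.0002), (0.0051, -0.0002), (0.0059, -0.0002), (0.0068, -0.0002), (0.0076, -0.0002), (0.0085, -0.0002), (0.0093, -0.0001), (0.0101, -0.0001), (0.011, -0.0001), (0.0118, -0.0), (0.0127, 0.0), (0.0135, 0.0001)]
```

View pics/g3.png

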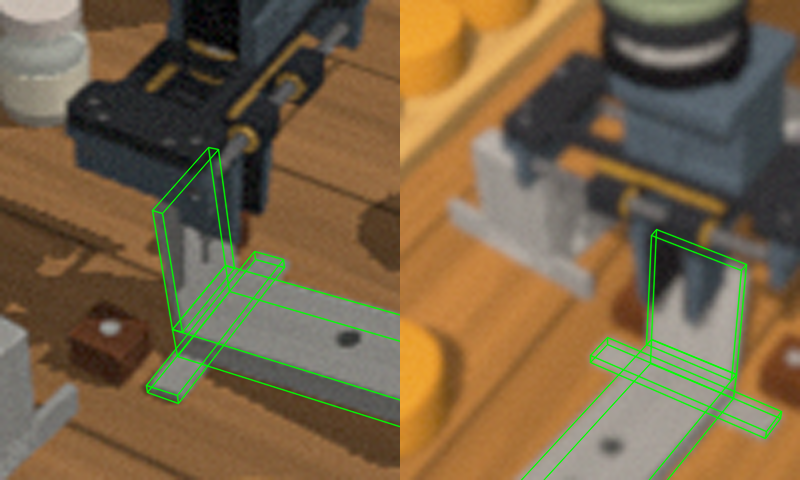

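Request:
jog_arm([
  [[0.0008,0,0,0,0.02],[0.0017,0,0,0,0.02],[0.0025,0,0,0,0.02],[0.0034,0,0,0,0.02],[0.0042,0,0,0,0.02],[0.0051,0,0,0,0.02],[0.0059,0,0,0,0.02],[0.0066,0,0,0,0.02],[0.0073,0,0,0,0.02],[0.0079,0,0,0,0.02],[0.0085,0,0,0,0.02],[0.0091,0,0,0,0.02],[0.0097,0,0,0,0.02],[0.0102,0,0,0,0.02],[0.0107,0,0,0,0.02],[0.0112,0,0,0,0.02],[0.0117,0,0,0,0.02],[0.0121,0,0,0,0.02],[0.0121,0,0,0,0.02]],
])

```text
time_s: 22.18
ee_pos: [542.9, 37.1, 102.9]
ee_rot: [-180.0, 0.0, 90.0]
force: [0.2, 3.2, 3.4]
gripper_width: 19.8
```

```bash
python3 look.py g4 90 544 15 90.5
```

```text
22.18 [542.9  37.1 102.9] [-180.    0.   90.] [0.22 3.16 3.44] 19.8
```

View pics/g4.png

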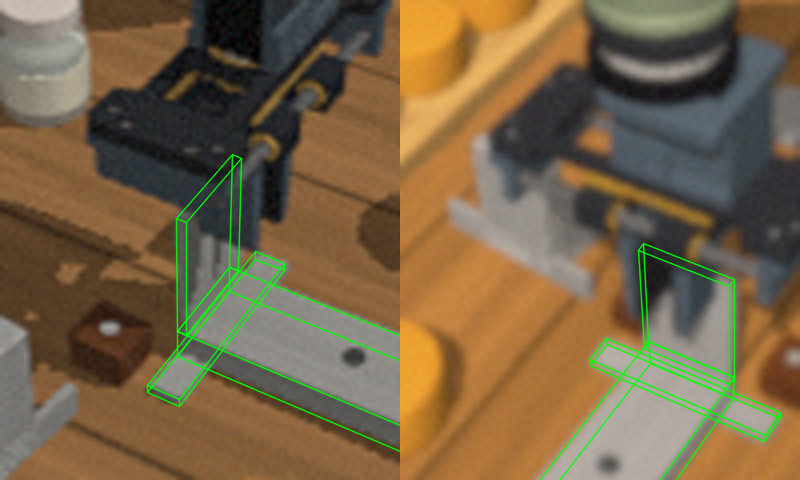

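Request:
jog_arm([
  [[0.0003,0,0,0,0.02],[0.0006,0,0,0,0.02],[0.0009,0,0,0,0.02],[0.0012,0,0,0,0.02],[0.0015,0,0,0,0.02],[0.0018,0,0,0,0.02],[0.0021,0,0,0,0.02],[0.0024,0,0,0,0.02],[0.0024,0,0,0,0.02]],
])

```text
time_s: 23.03
ee_pos: [543.0, 39.4, 102.9]
ee_rot: [180.0, 0.0, 90.0]
force: [0.4, 3.9, 1.6]
gripper_width: 20.4
```

Request:
jog_arm([
  [[0.0003,0,0,0,0.02],[0.0006,0,0,0,0.02],[0.0009,0,0,0,0.02],[0.0012,0,0,0,0.02],[0.0015,0,0,0,0.02],[0.0018,0,0,0,0.02],[0.0021,0,0,0,0.02],[0.0021,0,0,0,0.02]],
])

```text
time_s: 23.7
ee_pos: [542.8, 41.4, 102.8]
ee_rot: [-180.0, 0.0, 90.0]
force: [0.4, -0.3, -0.1]
gripper_width: 20.1
```

```bash
python3 look.py g5 90 544 15 90.5; python3 -c "
import cv2,numpy as np
a=cv2.imread('pics/raw_g5_scene.png')[150:290,200:380];b=cv2.imread('pics/raw_g5_side.png')[150:290,170:350]
cv2.imwrite('pics/g5b.png',cv2.resize(np.vstack([a,b]),None,fx=2.1*1.0,fy=2.1,interpolation=cv2.INTER_CUBIC))"
```

```text
23.7 [542.8  41.4 102.8] [-180.    0.   90.] [ 0.36 -0.25 -0.11] 20.1
```

View pics/g5.png

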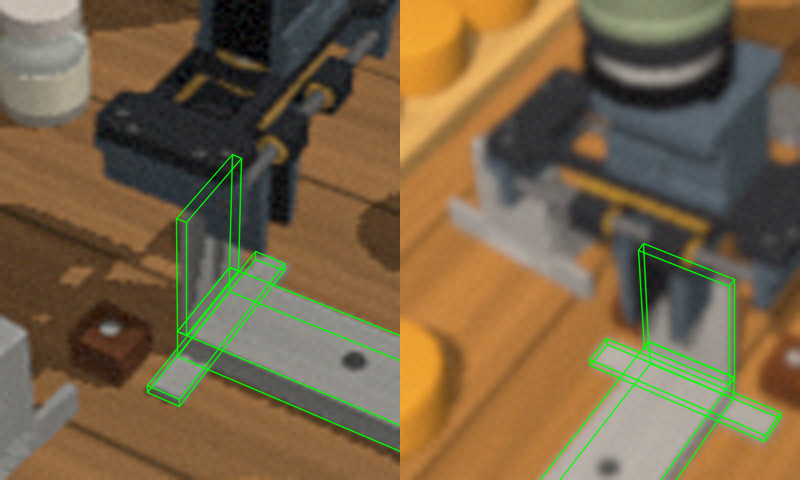

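View pics/g5b.png

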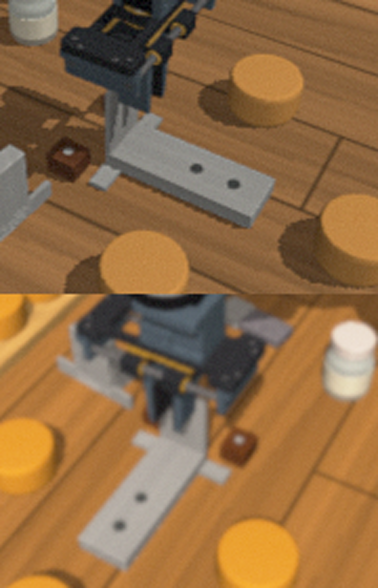

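Request:
jog_arm([
  [[0.003,0,0,0,0.026],[0.003,0.001,0.015,1.7,0.026],[0.003,0.001,0.03,1.7,0.026],[0.003,0.001,0.045,1.7,0.026],[0.003,0.001,0.052,1.7,0.026],[0.003,0.001,0.052,1.7,0.026],[0.001,0.001,0.052,1.7,0.026],[-0.001,0.001,0.052,1.7,0.026],[-0.003,0.001,0.052,1.7,0.026],[-0.004,0.001,0.052,1.7,0.026],[-0.005,0.001,0.052,1.7,0.026],[-0.006,0.001,0.052,1.7,0.026],[-0.007,0.001,0.052,1.7,0.026],[-0.008,0.001,0.052,1.7,0.026],[-0.008,0.001,0.052,1.7,0.026]],
])

```text
time_s: 25.05
ee_pos: [544.5, 33.5, 51.3]
ee_rot: [179.9, -0.0, 88.3]
force: [1.1, 3.0, 1.6]
gripper_width: 25.9
```

```bash
python3 look.py h0 90 544 12 90
```

```text
25.05 [544.5  33.5  51.3] [179.9  -0.   88.3] [1.09 3.03 1.59] 25.9
```

View pics/h0.png

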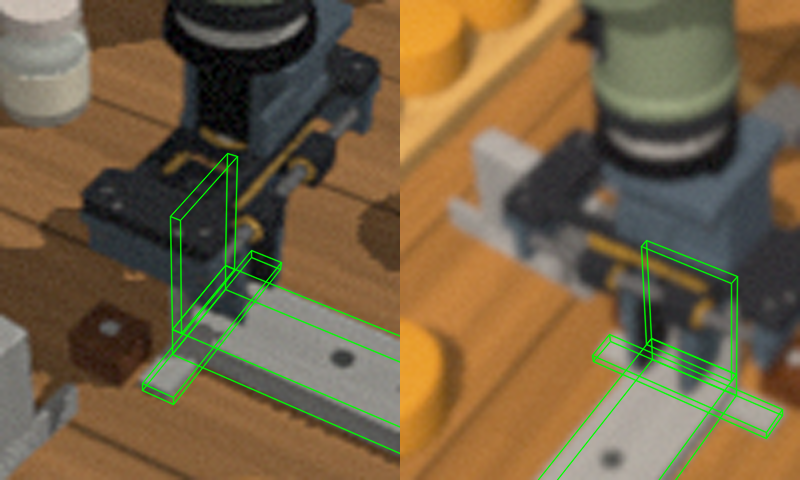

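Request:
jog_arm([
  [[-0.001,0,0,0,0.026],[-0.002,0,0,0,0.026],[-0.003,0,0,0,0.026],[-0.004,0,0,0,0.026],[-0.005,0,0,0,0.026],[-0.0055,0,0,0,0.026],[-0.006,0,0,0,0.026]],
])

```text
time_s: 25.73
ee_pos: [543.6, 27.4, 50.9]
ee_rot: [-180.0, 0.0, 88.3]
force: [-0.3, 4.1, 3.3]
gripper_width: 25.6
```

Request:
jog_arm([
  [[-0.0005,0,0,0,0.026],[-0.001,0,0,0,0.026],[-0.001,0,0,0,0.026]],
])

```text
time_s: 25.98
ee_pos: [543.6, 26.4, 50.9]
ee_rot: [-180.0, 0.0, 88.3]
force: [0.1, 3.9, 3.0]
gripper_width: 26.3
```

```bash
python3 look.py h1 90 544 4.5 88.5
```

```text
25.98 [543.6  26.4  50.9] [-180.     0.    88.3] [0.12 3.91 3.01] 26.3
```

View pics/h1.png

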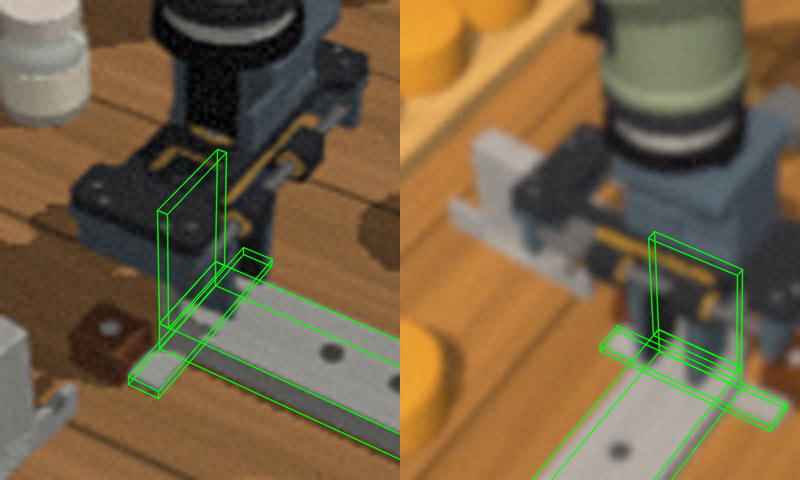

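Request:
jog_arm([
  [[-0.0004,0,0,0,0.026],[-0.0008,0,0,0,0.026],[-0.0012,0,0,0,0.026],[-0.0012,0,0,0,0.026]],
])

```text
time_s: 26.42
ee_pos: [543.6, 26.1, 50.9]
ee_rot: [-180.0, -0.1, 88.3]
force: [0.1, 7.8, 1.7]
gripper_width: 25.8
```

Request:
jog_arm([
  [[-0.0003,0,0,0,0.026],[-0.0006,0,0,0,0.026],[-0.0006,0,0,0,0.026]],
])

```text
time_s: 26.67
ee_pos: [543.6, 25.9, 51.0]
ee_rot: [-180.0, -0.1, 88.3]
force: [-0.4, 8.1, 3.0]
gripper_width: 26.7
```

```bash
python3 look.py h2 90 544 3 88.3; python3 look2.py h2
```

```text
26.67 [543.6  25.9  51. ] [-1.80e+02 -1.00e-01  8.83e+01] [-0.36  8.12  2.98] 26.7
```

View pics/h2.png

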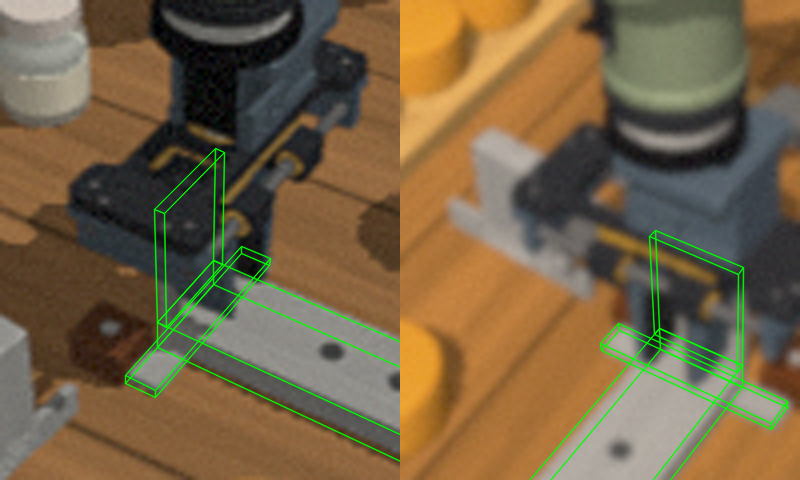

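Request:
jog_arm([
  [[0.0015,0,0,0,0.026],[0.004,0,0,0,0.026],[0.008,0,0,0,0.026],[0.008,0,-0.02,0,0.026],[0.008,0,-0.05,0,0.026],[0.008,0,-0.085,0,0.026],[0.008,0,-0.12,0,0.026],[0.008,0,-0.14,0,0.026],[-0.02,0,-0.14,0,0.026],[-0.055,0,-0.14,0,0.026],[-0.08,0,-0.14,0,0.026],[-0.1,0,-0.14,0,0.026],[-0.1,0,-0.14,0,0.026],[-0.1,0,-0.14,0,0.026]],
])

```text
time_s: 27.93
ee_pos: [540.3, -76.1, 190.5]
ee_rot: [-179.9, 0.0, 88.2]
force: [-0.6, 0.6, -0.0]
gripper_width: 25.9
```

```bash
python3 look.py h3 90 544 3.5 88.3
python3 - <<'E'
import cv2
from workcell import env
w=env.grab_frame("wrist")[:,:,::-1]; cv2.imwrite("pics/w6.png",w); cv2.imwrite("pics/w6z.png",cv2.resize(w[100:384],(790,438) if 0 else None,fx=1.55,fy=1.55,interpolation=cv2.INTER_CUBIC)); print(env.camera_params("wrist"))
E
```

```text
27.93 [540.3 -76.1 190.5] [-179.9    0.    88.2] [-0.6   0.65 -0.01] 25.9
{'fx': 297.02231074300994, 'fy': 297.02231074300994, 'cx': 252.47813433855237, 'cy': 190.62089072446443, 'xyz': array([543.21521814,  -7.65435443, 344.21384234]), 'orientation': array([ 1.66148881e+02,  4.56670884e-02, -1.69339989e+00])}
```

View pics/h3.png

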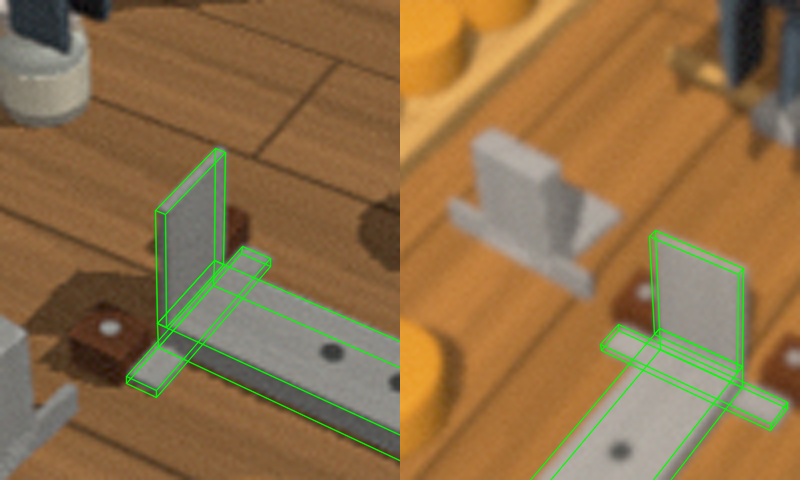

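View pics/w6.png

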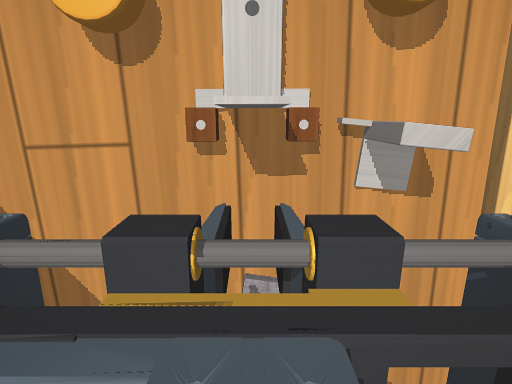

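Run:
```python
import cv2
w=cv2.imread("pics/w6.png")[80:150,180:330]; cv2.imwrite("pics/w6z.png",cv2.resize(w,None,fx=5.3,fy=5.3,interpolation=cv2.INTER_CUBIC))
```

```text
(no output)
```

View pics/w6z.png

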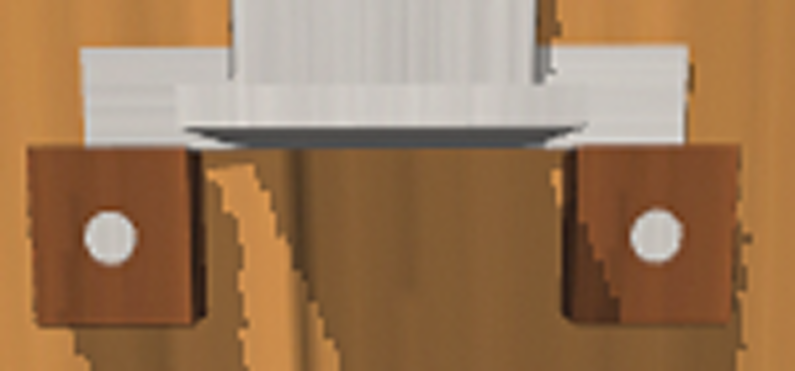

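Run:
```python
from h import *
W={'fx': 297.02231074300994, 'fy': 297.02231074300994, 'cx': 252.47813433855237, 'cy': 190.62089072446443, 'xyz': np.array([543.21521814,  -7.65435443, 344.21384234]), 'orientation': np.array([ 1.66148881e+02,  4.56670884e-02, -1.69339989e+00])}
z=lambda u,v:((u+.5)/5.3-.5+180,(v+.5)/5.3-.5+80)
Rt=R.from_euler('z',1.7,degrees=True).as_matrix()
for n,uv,h in[("barfrontL",(82,47),6),("barfrontR",(688,45.5),6),("barbackL",(88,147),6),("barbackR",(685,146),6),("blkL",(30,147),25),("blkL2",(188,147.5),25),("blkR",(578,147),25),("blkR2",(738,146.5),25),("dotL",(110,238),25),("dotR",(656,237),25)]:
    print(n,(Rt@(unproj(W,z(*uv),h)-[543,0,0])).round(2))
```

```text
barfrontL [-61.91  22.71   6.  ]
barfrontR [61.69 23.01  6.  ]
barbackL [-61.57   3.06   6.  ]
barbackR [61.98  3.27  6.  ]
blkL [-69.42   2.46  25.  ]
blkL2 [-38.55   2.36  25.  ]
blkR [37.63  2.47 25.  ]
blkR2 [68.87  2.56 25.  ]
dotL [-54.52 -14.9   25.  ]
dotR [ 53.57 -14.69  25.  ]
```

Run:
```python
import cv2,numpy as np
a=cv2.imread("pics/a_scene.png");b=cv2.imread("pics/raw_h3_scene.png");c=cv2.imread("pics/a_side.png");d=cv2.imread("pics/raw_h3_side.png")
f=lambda x,y:cv2.GaussianBlur(cv2.absdiff(x,y),(3,3),0)
o=np.vstack([np.hstack([b,f(a,b)*3]),np.hstack([d,f(c,d)*3])])
cv2.imwrite("pics/diff.png",cv2.resize(o,(800,600)))
```

```text
(no output)
```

View pics/diff.png

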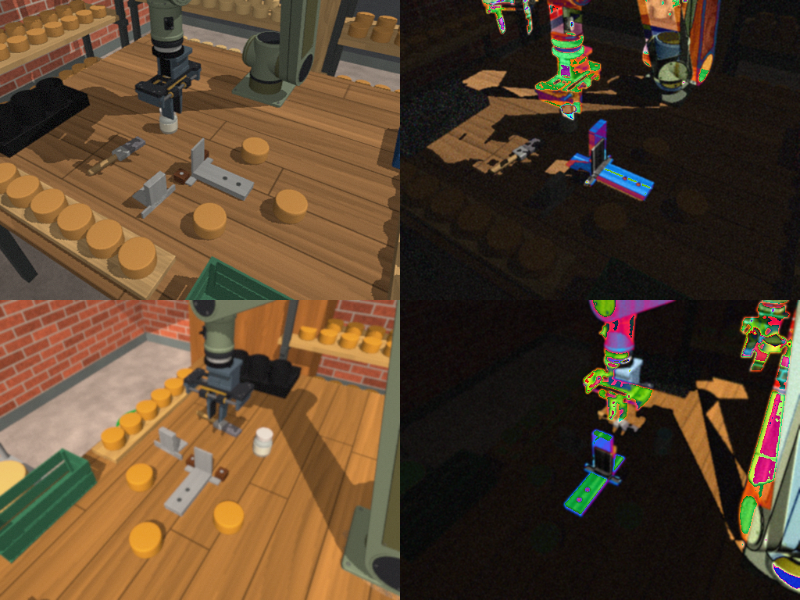

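The difference pictures show only the bracket, the arm and shadows changed. The short bracket, cheeses, jar and brush stayed where they were. The arm is clear at z 190, so I'm handing in.

```bash
python3 -c "
from workcell import env
print(env.job_done()); print(env.state()['time_s'])"
```

```text
the job is handed in; nothing more can be done
None
the job is handed in; nothing more can be done
```

The bracket is lying flat on the side away from its foot plate, with its base pushed back against both stop blocks. The job was handed in after about 28 s on the robot's clock.

**How it went:**
- **Tipping:** I pushed the upright over to about 15° from behind. I used the lower front edge of the gripper body, not the fingertips, because the body overhangs the fingers and touched the upright first. The force readings there stayed near 1 N.
- **Letting down:** From about 15° the fingertips held the foot plate back, with pictures at each step. The model overlay matched from 24° to flat, and I saw no slip or drop. The largest force in this phase was about 4 N, and it fell to zero once the bracket lay flat.
- **Pushing back:** I pushed the foot plate back until it stalled against the stops at about 8 N, then moved the arm clear.

**Last checks:**
- **Fit against the stops:** The wrist camera puts the bar's underside about 0.3–0.5 mm from both block faces, and square to them within about 0.2°. That gap is within the measuring error, so I can't tell it from full contact.
- **Everything else:** Before-and-after pictures from both fixed cameras show only the bracket, the arm and shadows changed.
- **Disagreements:** At about 22° commanded, the bracket measured about 24° and the fingers briefly pushed about 4 N against the upright. I corrected for that straight away. None of the final checks failed.

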